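# Close the transport case and show the long sample tube to the label reader

### The arm

A 6-joint arm with a two-finger parallel gripper is mounted at the origin on the work surface. World frame = base frame: x ahead of the robot, y to its left, z up, the work surface at z = 0. Lengths are in mm, angles in rad, forces in N, time in s.
With the tool pointing down it reaches from about 350 to 875 mm from the base axis. Payload 4.2 kg.
Tool frame: the origin (TCP) lies at the very end of the fingers, on their centre line; the grasp point (between the pads) lies 19 mm behind it; z points along the fingers, y is the direction in which the jaws open and shut (so a half turn about z gives the same grasp; the last joint's range is limited). The gripper opens to 85 mm and grips with 20 to 120 N. Pads are 22 mm wide; open, the fingers measure 114 mm over their backs; the gripper's body (76 mm by 85 mm) begins 54 mm behind the grasp point. The pads swing forward as they close: fully open they stand 13 mm farther back than shut.
Start: joints at [-1.066, 0.385, 0.008, 0, -1.194, -0.259], TCP at [152.1, -606.189, 231.312] pointing down, gripper open.
Joint ranges: [-3.14, 3.14], [-1.21, 2.06], [-1.07, 1.41], [-3.16, 2.05], [-2.99, -0.16], [-3.1, 3.1]. Speed limits (rad/s): [2.79, 2.79, 3.14, 3.14, 3.14, 3.14].

### API

Orientations are given as a unit quaternion [x, y, z, w].
In Python, from bench import arm, optics, job gives the robot as it stands.
- The arm moves only by the tool send_rows, never from a script. Its argument "steps" is a list that holds one entry, the list of rows, each a list of 5 numbers: the shift along the tool's x, y, z in cm, then the turn about the tool's z in rad, then the opening, from 0 (shut) to 1 (fully open). A call has 1 to 10 rows; each row shifts and turns the pose as measured when the row begins, along the tool's axes as they then stand; what a row does not reach is not made up. A row lasts 1/12 s, in which the tool goes at most 41.7 mm and 7.16 degrees, less where a joint would pass 70% of its speed; a pose out of reach is approached as far as the arm can. A call with a gripper value outside its range is refused whole. The fingers move at their own pace and stop on an object; the grip force is fixed at half the most. Time passes only in rows, so rows that do not move let the fingers close. It gives the time, the measured TCP pose, the force and the opening at its end, in the units of the state.
- arm.read_state(): the state, without advancing time (a new reading comes with each control period).
- optics.get_image(name): name is "scene" or "side" or "wrist"; returns (picture, depth): 400x640x3 uint8, blue, green, red; 400x640 float32, mm along the optical axis (not along the pixel's ray), 0 where there is no reading.
- optics.get_calibration(name): a dict with "K" (3x3 intrinsics, pixels), "k1" (the pictures are not rectified: a ray, as slopes to the right and down, at radius r is drawn at 1 + k1 r^2 times it, then the intrinsics apply), "rvec" (rotation vector, rad) and "tvec" (3), from world to camera coordinates, as OpenCV has them; the wrist camera has in their place "hand_eye" (4x4, takes a point from camera to tool coordinates, whose origin is the TCP and whose axes are the flange's). Camera axes: x right, y down, z forward; pixel columns grow to the right and rows downward; lengths in mm; the calibration is good to about 2 mm. A picture is of the moment at which its call begins: read the wrist's pose just before it. get_calibration takes no time and is no camera call.
- job.job_done(): hands the job in, once; it reports no verdict.
The state is a dict: "clock": time; "joints": joint angles; "joint_vel": joint speeds; "joint_efforts": joint torques, N m; "position": TCP position; "ee_rot": TCP orientation; "contact_force": force on the tool from outside, world axes, zero at the start; "wrist_torque": the same for the moment, N m; "gripper_width": finger opening in mm.
Only numpy, scipy, OpenCV 4.12 (cv2) and the standard library are available. Lean on these libraries where they do the work, as an engineer would, in place of code of your own. Each camera call takes 0.05 s, during which the arm holds its last target. There are 200 camera calls.

### The job

Gently lower the lid of the sample transport case until it is fully closed, because the open lid stands in the label reader's view. Then draw the one long tube out of the rack, leaving the short tubes in place and not knocking into the reader or the other things on the trolley, and hold it up steadily in the air in front of the reader: its middle 100 mm straight out from the centre of the dark window, cap end up, and the tube parallel to the leaning window face. Finish while still holding the tube there; do not put it down or let go.

Things in the scene. Friction and masses are not known exactly. Their poses are not given: they have to be found in the camera images.
- case: White open-topped transport case, 170 x 220 x 80 mm (x, y, z), fixed to the trolley. Origin: centre of its underside; its x axis points from its front (robot side) to its hinge side, z up.
- case_lid (a joint): Hinged lid of the case, a flat white plate 170 x 220 mm, 8 mm thick, hinged along the case's far (+x) upper rim. Value in rad: 0 fully closed (lying flat on the rim), larger is more open; starts partly open at about 0.8 to 1.15. The hinge is stiff: the lid stays where it is left, and pushing it shut takes about 2 to 4 N near its free edge.
- case_lid_hinge (a point): Middle of the lid's hinge line, at the lid's underside: 85 mm along the case's +x from its centre, 80 mm above the trolley. Its axes turn with the lid: -x runs along the plate to its free edge (170 mm away), +z is the normal of the outer face (8 mm out), y runs along the hinge.
- case_lid_handle (a point): Grey round knob on the lid's outer face, 28 mm across, in the middle of the width, 30 mm from the free edge; the point lies 35 mm out from the outer face, the knob ends 43 mm out. Pushing on the outer face beside the knob also works.
- rack: Grey tube rack, 84 x 156 x 50 mm (x, y, z), fixed, with 2 x 4 round holes of 18 mm at 36 mm spacing, 40 mm deep. Origin: centre of its underside. It holds four short tubes (75 mm, standing 35 mm out of the rack, tops 85 mm above the trolley) and the long one.
- tube_mid (a point): Middle of the long sample tube: 16 mm diameter, 125 mm long over all, white label, 18 mm blue cap over its upper 22 mm (all tubes alike), about 25 g. The point is on the axis, 62.5 mm above the underside; z runs to the cap. It starts upright in a rack hole, underside 10 mm, top 135 mm above the trolley; its upper 45 mm stand clear above the short tubes for gripping from above.
- reader: Stand of the label reader, fixed, behind the case: a grey round foot of 110 mm and a pole. Origin on the trolley top, straight below the window's centre; its -x axis is the horizontal direction in which the reader looks (towards the robot side).
- reader_head: Head of the label reader, white, 90 mm wide, 80 high, 45 deep, with a dark window. Origin: window centre, 250 mm above the trolley. -x points straight out of the window (to the robot side, 25 degrees (0.436 rad) downwards); z runs up along the window face, leaning 25 degrees from vertical towards the robot; y is level.
- aim (a point): The point 100 mm straight out from the centre of the reader's window, about 208 mm above the trolley, over the case, where the middle of the long tube is to be held. Same axes as the reader's head: the tube's axis is to be parallel to its z axis.

How it is judged (in metres and radians):
On the way, in this order (a step that is already met when the one before it is completed fails the run):
1. the lid is fully closed (value of joint case_lid below 0.05 rad), for 0.3 s.
2. the long tube is drawn out of the rack, in the fingers (height (world z) of tube_mid above 0.125 m and contact force between long_tube and the fingers above 0.5 N and value of joint case_lid below 0.05 rad), for 0.2 s.
At the end, for the whole second after the job is handed in: The lid is closed (under 0.05 rad); the fingers hold the long tube, still (under 0.03 m/s), its middle within 20 mm of the point 100 mm out from the window, its axis within 0.2 rad (11 degrees) of the window face's own up direction, cap up; it touches neither case, rack nor reader (value of joint case_lid below 0.05 rad and distance between tube_mid and aim below 0.02 m and angle between the z axis of tube_mid and the z axis of reader_head, either way round below 0.2 rad and angle between tube_mid's own z axis and vertical below 0.8 rad and contact force between long_tube and the fingers above 0.5 N and contact force between long_tube and case below 0.05 N and contact force between long_tube and reader below 0.05 N and contact force between long_tube and rack below 0.05 N and linear speed of long_tube below 0.03 m/s); the arm keeps its last pose, push and grip.
It fails at once if the lid is slammed (faster than 3 rad/s) (velocity of joint case_lid below -3 rad/s).
It fails at once if a short tube is shifted by more than 20 mm (distance of any of short1, short2, short3, short4 from where it was at the start of the episode above 0.02 m).
It fails at once if another loose thing on the trolley is pushed by more than 30 mm (distance of any of dish, glove_box, gel, tape, pen, gauze from where it was at the start of the episode above 0.03 m).
It fails at once if the reader is knocked (over 5 N) (contact force between reader and the arm above 5 N or contact force between reader and the fingers above 5 N or contact force between reader and long_tube above 5 N).
It also fails if it takes over 51 s, if anything falls off the work surface, if the arm or the gripper's body presses on something with over 40 N, if the wrist force passes 120 N, or if a joint passes its speed limit or range.

## Working session

There is one attempt and no reset: what is moved stays moved. The work goes in short steps, Python scripts to look and compute and a tool call to move; the robot and the scene stay as the last step left them, time stands still between calls to the robot, and variables do not carry over. Pictures are saved under pics/ and viewed, about 8 in all and at most 12, crops included, and the job is handed in when it is done.

Besides the shell and the picture viewer there is one more tool, called by a JSON object that holds its "method" and its "body". send_rows: Moves the arm, as the interface text tells. Its arguments: {"type":"object","properties":{"steps":{"type":"array","items":{"type":"array","items":{"type":"array","items":{"type":"number"}}}}},"required":["steps"]}

```bash
mkdir -p pics
cat > h.py <<'E'
import numpy as np,cv2
from scipy.spatial.transform import Rotation as R
from bench import arm,optics,job
def pose():
    s=arm.read_state(); return np.array(s['position'],float),R.from_quat(s['ee_rot']),s
def shot(n):
    p,r,s=pose(); im,d=optics.get_image(n); c=optics.get_calibration(n)
    if 'hand_eye' in c:
        H=np.array(c['hand_eye']); T=np.eye(4); T[:3,:3]=r.as_matrix(); T[:3,3]=p; M=T@H
    else:
        M=np.eye(4); Rm=cv2.Rodrigues(np.array(c['rvec'],float))[0]; M[:3,:3]=Rm.T; M[:3,3]=-Rm.T@np.array(c['tvec'],float).ravel()
    return im,d,np.array(c['K'],float),float(c['k1']),M
def rays(uv,K,k1):
    uv=np.asarray(uv,float).reshape(-1,2); q=(uv-K[[0,1],2])/[K[0,0],K[1,1]]
    x=q.copy()
    for _ in range(10): x=q/(1+k1*(x**2).sum(1,keepdims=True))
    return np.c_[x,np.ones(len(x))]
def cloud(d,K,k1,M):
    v,u=np.mgrid[:d.shape[0],:d.shape[1]]
    X=rays(np.c_[u.ravel(),v.ravel()],K,k1)*d.reshape(-1,1)
    P=(X@M[:3,:3].T+M[:3,3]).reshape(*d.shape,3); P[d<=0]=np.nan; return P
def onplane(uv,z,K,k1,M):
    w=rays(uv,K,k1)@M[:3,:3].T; t=(z-M[2,3])/w[:,2]; return M[:3,3]+w*t[:,None]
E
python3 - <<'E'
from h import *
print(arm.read_state())
for n in('scene','side'):
    im,d,K,k,M=shot(n); cv2.imwrite(f'pics/{n}0.png',im); np.savez(f'{n}0.npz',im=im,d=d,K=K,k=k,M=M); print(n,M[:3,3].round(),K[0,0],k,(d>0).mean())
E
```

```text
{'clock': 0.0, 'joints': array([-1.06634600e+00,  3.85536452e-01,  6.66412157e-03, -4.79620114e-04,
       -1.19397647e+00, -2.58586194e-01]), 'joint_vel': array([-9.40445032e-04,  5.75611840e-04, -1.43132719e-03,  2.38955051e-05,
       -3.91226970e-05,  3.17315972e-04]), 'joint_efforts': array([-2.58975870e-04, -3.92289162e+01,  1.88401669e+01,  4.18628186e+00,
       -4.50529173e-03,  8.18956039e-06]), 'position': array([ 151.99615833, -605.65868525,  230.25156358]), 'ee_rot': array([-1.22534798e-01,  9.92463662e-01,  1.03544068e-03, -1.75230430e-04]), 'contact_force': array([0.14870983, 0.49141456, 0.1800614 ]), 'wrist_torque': array([0.00454829, 0.01037565, 0.05470916]), 'gripper_width': 85.42167533133942}
scene [ 277.  198. 1095.] 489.2346816482644 -0.14829905319424308 0.9961328125
side [ 426. -622.  739.] 393.1352111662322 -0.07035307205493985 0.99579296875
```

View pics/scene0.png

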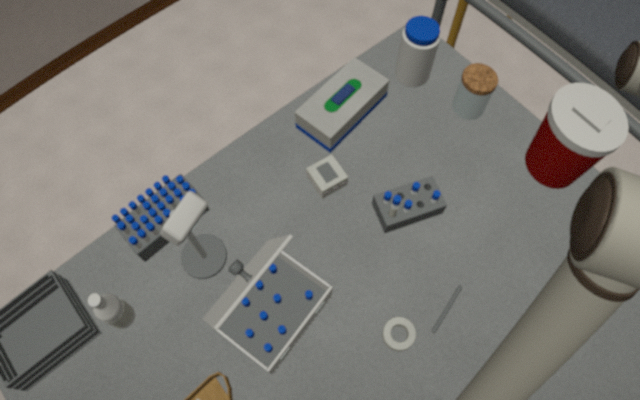

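View pics/side0.png

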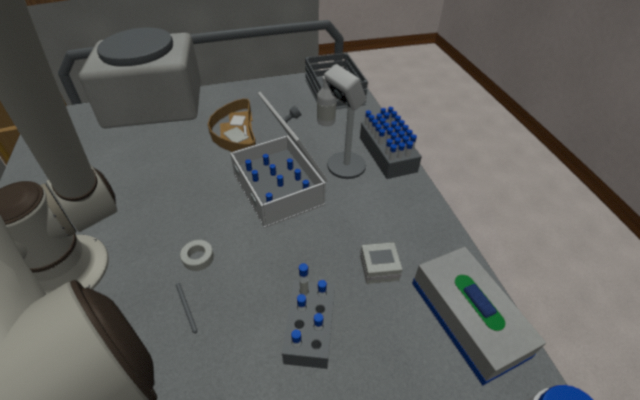

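The pictures show the case with its open lid at scene (265,300) / side (278,178), the reader head at (185,217) / (343,85), the rack at (410,203) / (310,320), and the long tube's cap at side (303,270). Next I measure these with the depth images.

Run:
```python
from h import *
C={}
for n in('scene','side'):
    f=np.load(n+'0.npz'); P=cloud(f['d'],f['K'],float(f['k']),f['M']); im=f['im']; C[n]=(P,im)
    hsv=cv2.cvtColor(im,cv2.COLOR_BGR2HSV); m=cv2.inRange(hsv,(105,130,60),(125,255,255))
    k,l,st,c=cv2.connectedComponentsWithStats(m)
    for i in range(1,k):
        if st[i,4]<15: continue
        q=P[l==i]; z=np.nanpercentile(q[:,2],80); t=q[q[:,2]>z-4]
        if 20<z<160: print(n,c[i].round(),st[i,4],'z',z.round(),np.nanmean(t,0).round(1))
def rect(P,lo,hi,box):
    x0,x1,y0,y1=box
    m=(P[...,2]>lo)&(P[...,2]<hi)&(P[...,0]>x0)&(P[...,0]<x1)&(P[...,1]>y0)&(P[...,1]<y1)
    q=P[m][:,:2].astype(np.float32); return len(q),cv2.minAreaRect(q) if len(q)>4 else None
for n,uvs in(('scene',[(410,203),(185,217),(203,257),(250,285),(270,368),(330,288),(236,268),(293,237),(208,318),(400,333),(447,308),(328,173)]),('side',[(310,320),(343,85),(347,165),(233,152),(265,217),(323,182),(262,95),(297,138),(292,113)])):
    P=C[n][0]
    for u,v in uvs: print(n,(u,v),P[v,u].round(1))
```

```text
scene [343.  94.] 143 z 88.0 [ 828.1 -338.9   86.8]
scene [336. 131.] 172 z 23.0 [ 788.  -276.8   22.5]
scene [172. 187.] 141 z 105.0 [879.5 139.1 103.7]
scene [184. 183.] 103 z 105.0 [868.5 113.8 104.2]
scene [164. 193.] 127 z 105.0 [879.5 163.3 104.1]
scene [416. 186.] 49 z 87.0 [ 522.6 -295.4   86.3]
scene [158. 202.] 179 z 105.0 [865.9 186.5 103.9]
scene [387. 195.] 46 z 87.0 [ 547.9 -228.5   86.4]
scene [436. 194.] 47 z 87.0 [ 475.9 -315.8   85.8]
scene [150. 209.] 188 z 105.0 [865.3 210.1 104.1]
scene [397. 199.] 60 z 137.0 [ 514.5 -216.   136.3]
scene [408. 204.] 50 z 87.0 [ 501.8 -249.    86. ]
scene [132. 205.] 36 z 105.0 [902.  235.7 103.9]
scene [133. 223.] 194 z 105.0 [861.7 257.9 103.9]
scene [119. 222.] 88 z 104.0 [885.9 283.2 103.4]
scene [147. 222.] 100 z 105.0 [843.2 233.  103.9]
scene [133. 240.] 48 z 106.0 [829.3 280.4 104.7]
scene [273. 268.] 45 z 68.0 [589.5  77.6  66.9]
scene [259. 285.] 46 z 67.0 [579.2 123.4  66. ]
scene [308. 294.] 46 z 68.0 [493.1  55.9  66.6]
scene [277. 298.] 50 z 68.0 [530.8 112.1  66.3]
scene [246. 302.] 47 z 68.0 [569.1 168.7  67.2]
sce
[... 1098 characters left out ...]
scene (203, 257) [726.7 180.2  23.1]
scene (250, 285) [538.7 149.  234.8]
scene (270, 368) [423.2 215.1  78.9]
scene (330, 288) [469.4  15.3  83.1]
scene (236, 268) [580.8 149.2 235.1]
scene (293, 237) [636.4 -14.1   1.6]
scene (208, 318) [566.6 247.9 144.8]
scene (400, 333) [305.  -49.4   1.1]
scene (447, 308) [ 274.2 -166.8    8.9]
scene (328, 173) [ 693.9 -173.8   48.3]
side (310, 320) [ 510.9 -279.7   48.3]
side (343, 85) [695.1 132.1 288.2]
side (347, 165) [734.5 169.1  11.7]
side (233, 152) [429.4 223.4  79. ]
side (265, 217) [475.   12.5  35.4]
side (323, 182) [629.2  50.6  78.6]
side (262, 95) [522.4 228.9 232.9]
side (297, 138) [565.3  37.2 233.7]
side (292, 113) [577.5 141.1 227.8]
```

Run:
```python
from h import *
Q=[]
for n in('scene','side'):
    f=np.load(n+'0.npz'); P=cloud(f['d'],f['K'],float(f['k']),f['M']); im=f['im']
    X,Y,Z=P[...,0],P[...,1],P[...,2]
    # reader head
    m=(Z>205)&(Z<330)&(X>640)&(X<800)&(Y>60)&(Y<260)
    q=P[m]; r=cv2.minAreaRect(q[:,:2].astype(np.float32)); print(n,'head',len(q),r,np.c_[q.min(0),q.max(0)].round().tolist())
    Q.append(q)
    v=im.max(2); dk=m&(v<70); s=P[dk]; print(' window dark',dk.sum(), np.median(s,0).round(1) if dk.sum() else '', np.c_[s.min(0),s.max(0)].round().tolist() if dk.sum() else '')
    if dk.sum()>20:
        c=s.mean(0); u,S,V=np.linalg.svd(s-c); print(' normal',V[2].round(3),c.round(1),S.round(1))
    # lid top strip, knob, rim
    m=(Z>215)&(Z<260)&(X>480)&(X<600)&(Y>20)&(Y<270)
    print(' lidtop',m.sum(),cv2.minAreaRect(P[m][:,:2].astype(np.float32)))
    m=(Z>95)&(Z<225)&(X>480)&(X<650)&(Y>0)&(Y<270)&(im.min(2)>110)
    s=P[m]
    if len(s)>50:
        c=s.mean(0); u,S,V=np.linalg.svd(s-c); print(' lid',len(s),c.round(1),V[2].round(3),S.round(1))
    m=(Z>72)&(Z<90)&(X>400)&(X<680)&(Y>-10)&(Y<270)&(im.min(2)>110)
    print(' rim',m.sum(),cv2.minAreaRect(P[m][:,:2].astype(np.float32)))
    m=(Z>5)&(Z<25)&(X>640)&(X<800)&(Y>90)&(Y<250)
    print(' foot',cv2.minEnclosingCircle(P[m][:,:2].astype(np.float32)))
    cv2.imwrite(f'pics/z_{n}.png',cv2.resize(im[60:230,200:420] if n=='side' else im[180:380,140:350],None,fx=3.5 if n=='side' else 3,fy=3.5 if n=='side' else 3,interpolation=2))
```

```text
scene head 1389 ((711.501708984375, 168.6453857421875), (67.42778015136719, 91.63628387451172), 20.553691864013672) [[667.0, 745.0], [119.0, 221.0], [228.0, 307.0]]
 window dark 0  
 lidtop 1023 ((566.978759765625, 143.88186645507812), (63.31484603881836, 219.54859924316406), 12.677412986755371)
 lid 1285 [577.6 149.9 165. ] [-0.874 -0.2   -0.444] [2307.3 1511.4   24.4]
 rim 771 ((530.4342651367188, 135.216552734375), (178.6898193359375, 220.5997772216797), 12.876532554626465)
 foot ((724.4718017578125, 168.89764404296875), 99.52153015136719)
side head 1142 ((711.4326782226562, 166.8720703125), (65.60921478271484, 92.73583221435547), 24.304237365722656) [[668.0, 759.0], [116.0, 208.0], [219.0, 303.0]]
 window dark 278 [693.7 153.8 254.6] [[671.0, 751.0], [119.0, 200.0], [220.0, 281.0]]
 normal [0.836 0.343 0.429] [694.5 155.5 253.6] [376.7 306.8  46.9]
 lidtop 392 ((566.1810302734375, 142.47193908691406), (60.22323989868164, 220.18565368652344), 13.011080741882324)
 rim 488 ((527.6314697265625, 135.78578186035156), (170.74755859375, 222.73194885253906), 12.850140571594238)
 foot ((736.9036865234375, 176.6717529296875), 56.60658264160156)
```

View pics/z_side.png

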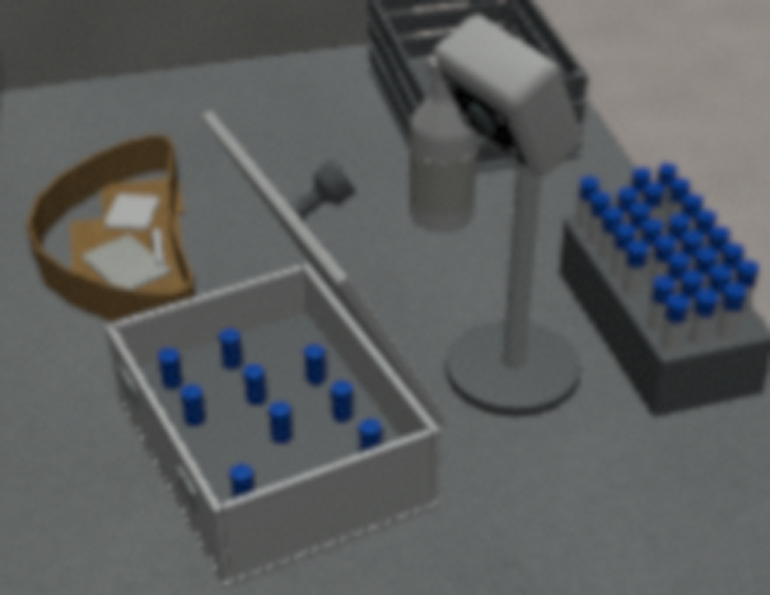

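Measured: the case is centred at about (528,135) with yaw 13°, and its lid is at about 1.11 rad. The reader window is near (695,161,250) with yaw 22.4°, and the long tube is at (514.5,-216). I'll set out for the back of the lid with the fingers shut.

{"method": "send_rows", "body": {"steps": [[[-2.4,2.3,-0.7,0,0],[-2.4,2.3,-0.7,0,0],[-2.4,2.3,-0.7,0,0],[-2.4,2.3,-0.7,0,0],[-2.4,2.3,-0.7,0,0],[-2.4,2.3,-0.7,0,0],[-2.4,2.3,-0.7,0,0],[-2.4,2.3,-0.7,0,0],[-2.4,2.3,-0.7,0,0],[-2.4,2.3,-0.7,0,0]]]}}

```text
clock: 0.93
position: [331.2, -315.1, 295.0]
ee_rot: [-0.116, 0.993, 0.009, -0.004]
contact_force: [0.6, 0.1, 0.3]
gripper_width: -0.0
```

```bash
cat >> h.py <<'E'
HG=np.array([611,154.5,80.]); CX=np.array([.975,.223,0]); CY=np.array([-.223,.975,0]); EZ=np.array([0,0,1.])
def hp(x,y,z): return HG+x*CX+y*CY+(z-80)*EZ
def go(t):
    p,r,s=pose(); print('t',round(s['clock'],2),'p',p.round(1),'F',np.round(s['contact_force'],1),'w',round(s['gripper_width'],1),'-> tool cm',(r.inv().apply(np.array(t)-p)/10).round(2),'xaxis',r.as_matrix()[:,0].round(3),'z',r.as_matrix()[:,2].round(3))
E
python3 -c "
from h import *
go(hp(-32,-50,300))"
```

```text
t 0.93 p [ 331.2 -315.1  295. ] F [0.6 0.1 0.3] w -0.0 -> tool cm [-34.8   34.29  -0.1 ] xaxis [-0.973 -0.23   0.007] z [-0.011  0.016 -1.   ]
```

{"method": "send_rows", "body": {"steps": [[[-3,2.9,0,0,0],[-3,2.9,0,0,0],[-3,2.9,0,0,0],[-3,2.9,0,0,0],[-3,2.9,0,0,0],[-3,2.9,0,0,0],[-3,2.9,0,0,0],[-3,2.9,0,0,0],[-3,2.9,0,0,0],[-3,2.9,0,0,0]]]}}

```text
clock: 1.77
position: [550.9, 39.3, 299.6]
ee_rot: [-0.116, 0.993, 0.009, -0.003]
contact_force: [0.2, -1.0, -0.2]
gripper_width: -0.3
```

```bash
python3 -c "
from h import *
go(hp(-32,-50,300))"
```

```text
t 1.77 p [550.9  39.3 299.6] F [ 0.2 -1.  -0.2] w -0.3 -> tool cm [-5.27  4.85  0.02] xaxis [-0.973 -0.231  0.005] z [-0.009  0.016 -1.   ]
```

{"method": "send_rows", "body": {"steps": [[[-2.5,2.3,0,0,0],[-2.0,1.9,0,0,0],[-0.6,0.5,0,0,0],[0,0,0,0,0],[0,0,2,0,0],[0,0,2,0,0],[0,0,2,0,0],[0,0,1.8,0,0],[0,0,0.5,0,0],[0,0,0,0,0]]]}}

```text
clock: 2.6
position: [588.9, 103.9, 209.7]
ee_rot: [-0.118, 0.993, 0.008, -0.007]
contact_force: [0.5, 0.2, -0.1]
gripper_width: -0.3
```

```bash
python3 -c "
from h import *
go(hp(-32,-50,213))
im=shot('scene')[0]; cv2.imwrite('pics/l1.png',cv2.resize(im[150:400,120:440],None,fx=2.2,fy=2.2))"
```

```text
t 2.6 p [588.9 103.9 209.7] F [ 0.5  0.2 -0.1] w -0.3 -> tool cm [-0.07 -0.56 -0.34] xaxis [-0.972 -0.235  0.012] z [-0.016  0.015 -1.   ]
```

View pics/l1.png

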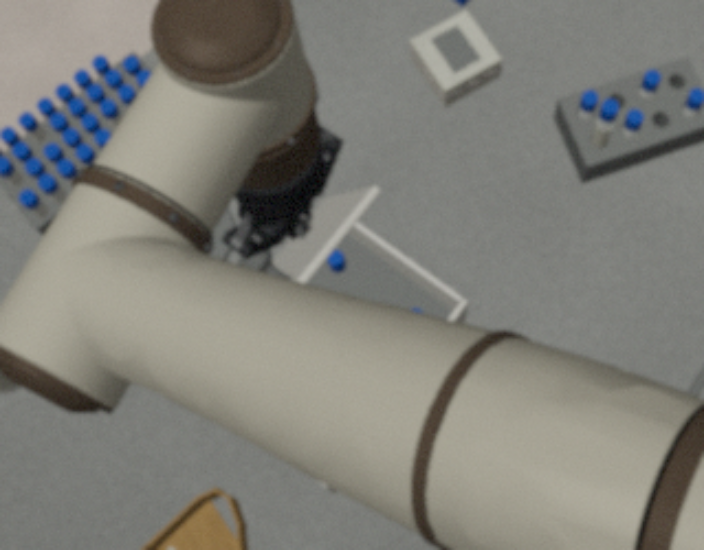

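The gripper is behind the lid, at crop (270,220). I start pushing it over slowly.

{"method": "send_rows", "body": {"steps": [[[0.7,-0.3,0,0,0],[0.7,-0.2,0,0,0],[0.65,0,0.3,0,0],[0.65,0,0.35,0,0],[0.65,0,0.35,0,0],[0.65,0,0.35,0,0],[0.55,0,0.45,0,0],[0.55,0,0.45,0,0],[0.55,0,0.45,0,0],[0.55,0,0.45,0,0]]]}}

```text
clock: 3.48
position: [529.9, 83.7, 184.9]
ee_rot: [-0.119, 0.993, 0.01, 0.004]
contact_force: [1.7, 0.4, -0.1]
gripper_width: 0.1
```

```bash
python3 -c "
from h import *
go(hp(-94.7,-50,179.5))"
```

```text
t 3.48 p [529.9  83.7 184.9] F [ 1.7  0.4 -0.1] w 0.1 -> tool cm [-0.01  0.08  0.54] xaxis [-0.972 -0.236 -0.011] z [ 0.006  0.021 -1.   ]
```

Contact of about 2 N, and the tip is on the planned path. I continue closing.

{"method": "send_rows", "body": {"steps": [[[0.4,0,0.75,0,0],[0.4,0,0.7,0,0],[0.4,0,0.7,0,0],[0.4,0,0.65,0,0],[0.3,0,0.65,0,0],[0.3,0,0.65,0,0],[0.3,0,0.65,0,0],[0.3,0,0.65,0,0],[0.2,0,0.7,0,0],[0.2,0,0.7,0,0]]]}}

```text
clock: 4.32
position: [492.9, 75.7, 108.4]
ee_rot: [-0.119, 0.993, 0.009, 0.001]
contact_force: [1.3, 0.3, -0.0]
gripper_width: -0.0
```

```bash
python3 -c "
from h import *
go(hp(-134,-50,87))"
```

```text
t 4.32 p [492.9  75.7 108.4] F [ 1.3  0.3 -0. ] w -0.0 -> tool cm [0.14 0.01 2.14] xaxis [-0.972 -0.236 -0.005] z [ 0.     0.019 -1.   ]
```

{"method": "send_rows", "body": {"steps": [[[0.1,0,0.7,0,0],[0,0,0.7,0,0],[0,0,0.6,0,0],[0,0,0.4,0,0],[0,0,0.3,0,0],[0,0,0.3,0,0],[0,0,0.2,0,0],[0,0,0.2,0,0],[0,0,0,0,0],[0,0,0,0,0]]]}}

```text
clock: 5.15
position: [490.8, 75.6, 89.1]
ee_rot: [-0.124, 0.992, 0.006, 0.0]
contact_force: [-0.3, -0.2, -0.7]
gripper_width: -0.3
```

```bash
python3 -c "
from h import *
go(hp(-134,-50,87))
im,d,K,k,M=shot('side'); P=cloud(d,K,k,M); cv2.imwrite('pics/l2.png',cv2.resize(im[60:260,160:420],None,fx=3,fy=3))
m=(P[...,0]>540)&(P[...,0]<610)&(P[...,1]>60)&(P[...,1]<110);q=P[m];print(len(q),np.nanpercentile(q[:,2],[5,50,95]))
"
```

```text
t 5.15 p [490.8  75.6  89.1] F [-0.3 -0.2 -0.7] w -0.3 -> tool cm [-0.07  0.01  0.21] xaxis [-0.969 -0.245 -0.002] z [-0.001  0.012 -1.   ]
386 [85.38350604 87.37743333 89.43046076]
```

View pics/l2.png

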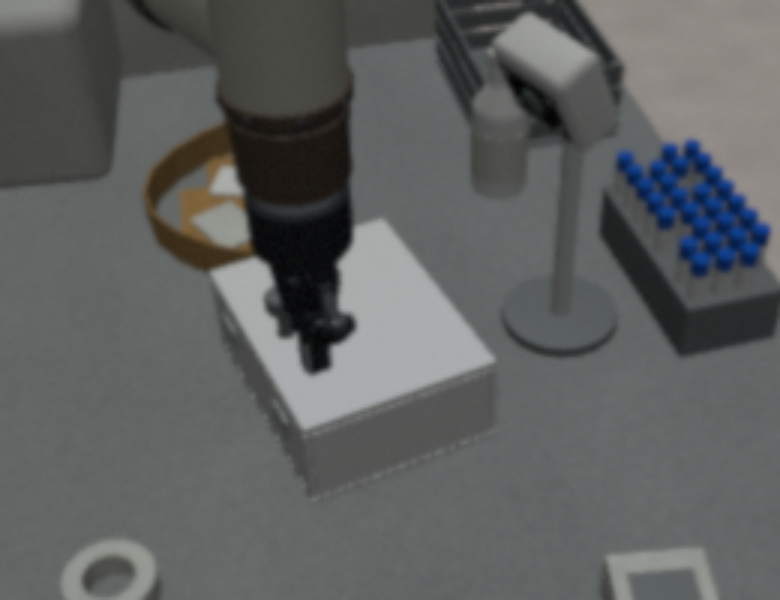

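The lid lies flat on the case, and the depth image puts its face at about 87 mm. I press once more to be sure, then lift off.

{"method": "send_rows", "body": {"steps": [[[0,0,0.4,0,0],[0,0,0.4,0,0],[0,0,0.4,0,0],[0,0,0.4,0,0]]]}}

```text
clock: 5.53
position: [491.0, 75.5, 88.3]
ee_rot: [-0.128, 0.992, 0.003, -0.0]
contact_force: [-12.6, 1.3, 32.0]
gripper_width: 0.2
```

{"method": "send_rows", "body": {"steps": [[[0,0,-1,0,0],[0,0,-2,0,0],[0,0,-3,0,0],[0,0,-4,0,0],[0,0,-4,0,0],[1,-3,-2,-0.07,1],[1,-3,0,-0.08,1],[1,-3,0,0,1],[1,-3,0,0,1],[1,-3,0,0,1]]]}}

```text
clock: 6.37
position: [499.3, -83.5, 252.9]
ee_rot: [-0.211, 0.977, 0.002, -0.001]
contact_force: [0.9, -0.0, -0.8]
gripper_width: 60.8
```

```bash
python3 -c "
from h import *
go([514.5,-216,220])"
```

```text
t 6.37 p [499.3 -83.5 252.9] F [ 0.9 -0.  -0.8] w 60.8 -> tool cm [  4.09 -12.71   3.23] xaxis [-0.911 -0.413  0.001] z [-0.003  0.004 -1.   ]
```

{"method": "send_rows", "body": {"steps": [[[1.0,-3,1,0,1],[1.0,-3,1,0,1],[1.0,-3,1,0,1],[0.8,-2.6,0,0,1],[0.3,-1,0,0.03,1],[0,0,0,0,1],[0,0,0,0,1]]]}}

```text
clock: 6.95
position: [513.4, -225.9, 214.1]
ee_rot: [-0.191, 0.982, 0.004, -0.004]
contact_force: [-0.3, 0.4, 0.8]
gripper_width: 85.2
```

Run:
```python
from h import *
im,d,K,k,M=shot('wrist'); P=cloud(d,K,k,M); cv2.imwrite('pics/w1.png',im)
hsv=cv2.cvtColor(im,cv2.COLOR_BGR2HSV); m=cv2.inRange(hsv,(105,130,60),(125,255,255))
n,l,st,c=cv2.connectedComponentsWithStats(m)
for i in range(1,n):
    if st[i,4]<60: continue
    z=np.nanpercentile(P[l==i][:,2],80); print(c[i].round(),st[i,4],'z',z.round(),onplane(c[i],z,K,k,M).round(1))
im2,d,K,k,M=shot('side'); P=cloud(d,K,k,M)
m=(P[...,0]>480)&(P[...,0]<610)&(P[...,1]>60)&(P[...,1]<110);q=P[m];print('lid',len(q),np.nanpercentile(q[:,2],[5,50,95]))
go([514.5,-216,190])
```

```text
[225. 100.] 507 z 84.0 [[ 475.3 -314.9   84. ]]
[295. 162.] 416 z 84.0 [[ 500.3 -249.7   84.1]]
[233. 164.] 461 z 84.0 [[ 520.3 -294.7   83.9]]
[329. 211.] 619 z 134.0 [[ 512.1 -217.6  134. ]]
[298. 220.] 420 z 84.0 [[ 545.1 -229.8   84. ]]
[ 73. 320.] 1262 z 20.0 [[ 775.1 -415.2   19.5]]
[218. 347.] 496 z 20.0 [[ 750.5 -252.9   19.8]]
lid 159 [85.8383939  87.55061464 89.39212615]
t 7.05 p [ 513.5 -225.   214.5] F [-0.1  0.5 -0.3] w 85.4 -> tool cm [-0.45  0.77  2.46] xaxis [-0.926 -0.377  0.006] z [-0.009  0.007 -1.   ]
```

View pics/w1.png

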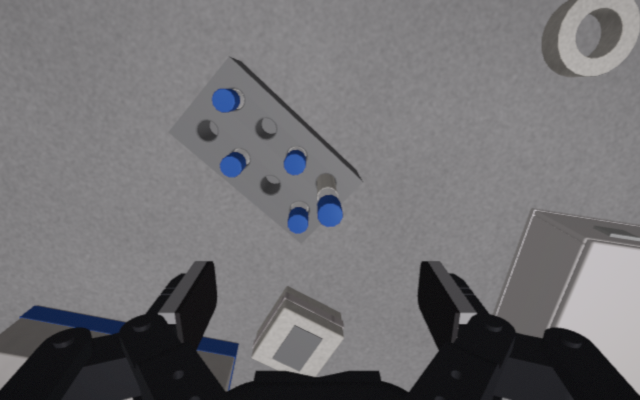

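Wrist view: the long tube's cap is at (329,211), which casts to (512,-218,134) and agrees with the scene view to about 2 mm. The lid reads flat at 87.5 mm. I descend and grip the cap.

{"method": "send_rows", "body": {"steps": [[[-0.28,0.75,0,0,1],[0,0,2.5,0,1],[0,0,2.5,0,1],[0,0,2.5,0,1],[0,0,2,0,1],[0,0,0.9,0,1],[0,0,0.3,0,1],[0,0,0,0,1]]]}}

```text
clock: 7.72
position: [516.9, -204.4, 110.4]
ee_rot: [-0.2, 0.98, 0.002, 0.003]
contact_force: [0.5, -1.0, 0.4]
gripper_width: 85.7
```

```bash
python3 -c "
from h import *
go([513.3,-217,105])"
```

```text
t 7.72 p [ 516.9 -204.4  110.4] F [ 0.5 -1.   0.4] w 85.7 -> tool cm [ 0.82 -1.02  0.53] xaxis [-0.92  -0.392 -0.007] z [ 0.005  0.006 -1.   ]
```

{"method": "send_rows", "body": {"steps": [[[0.5,-0.6,0.3,0,1],[0.2,-0.3,0.2,0,1],[0,0,0,0,1],[0,0,0,0,1]]]}}

```text
clock: 8.05
position: [516.6, -215.9, 109.1]
ee_rot: [-0.201, 0.98, 0.001, 0.007]
contact_force: [-0.2, 0.1, -0.1]
gripper_width: 85.2
```

```bash
python3 -c "
from h import *
go([513.3,-217,105])"
```

```text
t 8.05 p [ 516.6 -215.9  109.1] F [-0.2  0.1 -0.1] w 85.2 -> tool cm [0.35 0.03 0.41] xaxis [-0.919 -0.394 -0.013] z [ 0.013  0.004 -1.   ]
```

{"method": "send_rows", "body": {"steps": [[[0.3,0,0.4,0,1],[0,0,0,0,1],[0,0,0,0,0],[0,0,0,0,0],[0,0,0,0,0],[0,0,0,0,0],[0,0,0,0,0],[0,0,0,0,0],[0,0,0,0,0],[0,0,0,0,0]]]}}

```text
clock: 8.88
position: [514.2, -217.8, 106.6]
ee_rot: [-0.2, 0.98, 0.0, 0.008]
contact_force: [0.5, 1.8, -0.3]
gripper_width: 16.1
```

```bash
python3 -c "
from h import *
go([513.3,-217,105])"
```

```text
t 8.88 p [ 514.2 -217.8  106.6] F [ 0.5  1.8 -0.3] w 16.1 -> tool cm [0.06 0.1  0.16] xaxis [-0.919 -0.393 -0.016] z [ 0.016  0.004 -1.   ]
```

Gripped (16 mm). Tool moves can't tilt the wrist, so I will tilt the tube in the fingers. I lift until about 8 mm remains in the hole, then arc the gripper towards the robot so the lip swings the lower end out.

{"method": "send_rows", "body": {"steps": [[[0,0,-0.8,0,0],[0,0,-0.8,0,0],[0,0,-0.8,0,0],[0,0,-0.5,0,0],[0,0,-0.2,0,0],[0,0,0,0,0],[0,0,0,0,0]]]}}

```text
clock: 9.47
position: [514.5, -218.2, 142.1]
ee_rot: [-0.201, 0.98, -0.0, 0.01]
contact_force: [-0.8, -0.1, -0.2]
gripper_width: 15.9
```

Run:
```python
from h import *
go([513.3,-217,138])
for n in('side','scene'):
    im,d,K,k,M=shot(n); P=cloud(d,K,k,M)
    if n=='side': cv2.imwrite('pics/s3.png',cv2.resize(im[200:380,220:400],None,fx=3,fy=3))
```

```text
t 9.47 p [ 514.5 -218.2  142.1] F [-0.8 -0.1 -0.2] w 15.9 -> tool cm [0.07 0.16 0.41] xaxis [-0.919 -0.393 -0.019] z [ 0.019  0.003 -1.   ]
```

View pics/s3.png

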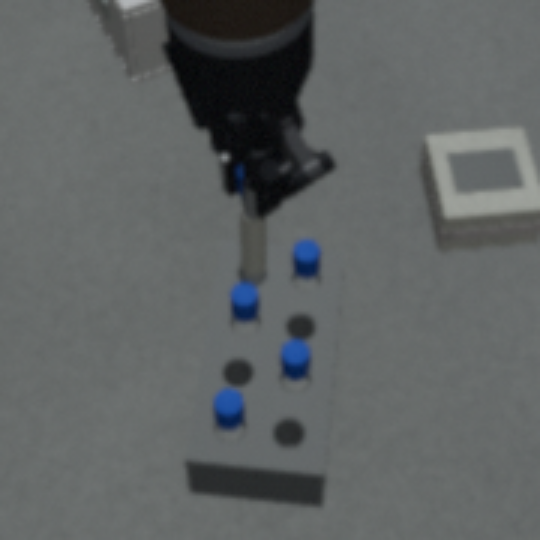

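The tube is held at crop (252,240), with the short tubes in place. About 5 mm is left in the hole, so I lower 5 mm and then arc.

{"method": "send_rows", "body": {"steps": [[[0,0,0.4,0,0],[0.2,0,0.1,0,0],[0.5,0,0,0,0],[0.5,0,0.03,0,0],[0.5,0,0.05,0,0],[0.5,0,0.07,0,0],[0.5,0,0.1,0,0],[0,0,0,0,0]]]}}

```text
clock: 10.23
position: [492.5, -227.4, 133.9]
ee_rot: [-0.201, 0.979, -0.0, 0.016]
contact_force: [2.2, 2.5, -1.0]
gripper_width: 16.1
```

```bash
cat >> h.py <<'E'
def tube(n='side',save=None):
    p,r,s=pose(); im,d,K,k,M=shot(n); P=cloud(d,K,k,M); D=np.linalg.norm(P[...,:2]-p[:2],axis=2)
    tip=p[2]
    m=(D<75)&(P[...,2]<tip-6)&(P[...,2]>tip-105)&(im.min(2)>60)
    hsv=cv2.cvtColor(im,cv2.COLOR_BGR2HSV)
    if save: cv2.imwrite(save,im)
    return im,P,m,K,k,M
E
python3 - <<'E'
from h import *
go([513.3,-217,138])
im,P,m,K,k,M=tube()
q=P[m&(P[...,2]>60)]; sel=(q[:,0]-514)**2<60**2
for z in range(60,135,8):
    s=q[(q[:,2]>=z)&(q[:,2]<z+8)]
    s=s[(np.abs(s[:,1]+217)<25)]
    if len(s): print(z,len(s),s.mean(0).round(1),s.std(0).round(1))
E
```

```text
t 10.23 p [ 492.5 -227.4  133.9] F [ 2.2  2.5 -1. ] w 16.1 -> tool cm [-2.34  0.13 -0.34] xaxis [-0.919 -0.394 -0.031] z [ 0.031  0.006 -1.   ]
60 23 [ 524.5 -228.2   63.7] [17.9  5.   2.4]
68 18 [ 514.4 -225.7   71.8] [15.3  3.3  2.6]
76 22 [ 522.5 -226.1   80.4] [20.5  3.4  2.1]
84 19 [ 509.4 -226.3   87.9] [9.8 2.4 2.5]
92 15 [ 505.2 -227.7   95.9] [4.2 1.4 2.4]
100 15 [ 505.6 -228.1  103.8] [4.6 1.9 2.5]
108 7 [ 505.  -229.5  111.1] [2.7 1.2 1.6]
```

{"method": "send_rows", "body": {"steps": [[[0.5,0,0,0,0],[0.5,0,0.03,0,0],[0.5,0,0.05,0,0],[0.5,0,0.07,0,0],[0.5,0,0.1,0,0],[0.4,0,0.1,0,0],[0,0,0,0,0]]]}}

```text
clock: 10.87
position: [464.7, -239.3, 127.7]
ee_rot: [-0.201, 0.979, -0.0, 0.016]
contact_force: [2.2, 3.6, -0.2]
gripper_width: 16.2
```

Run:
```python
from h import *
go([513.3,-217,138])
im,P,m,K,k,M=tube()
cv2.imwrite('pics/s4.png',cv2.resize(im[200:380,200:400],None,fx=3,fy=3))
```

```text
t 10.87 p [ 464.7 -239.3  127.7] F [ 2.2  3.6 -0.2] w 16.2 -> tool cm [-5.38  0.13 -0.86] xaxis [-0.919 -0.394 -0.032] z [ 0.032  0.006 -0.999]
```

View pics/s4.png

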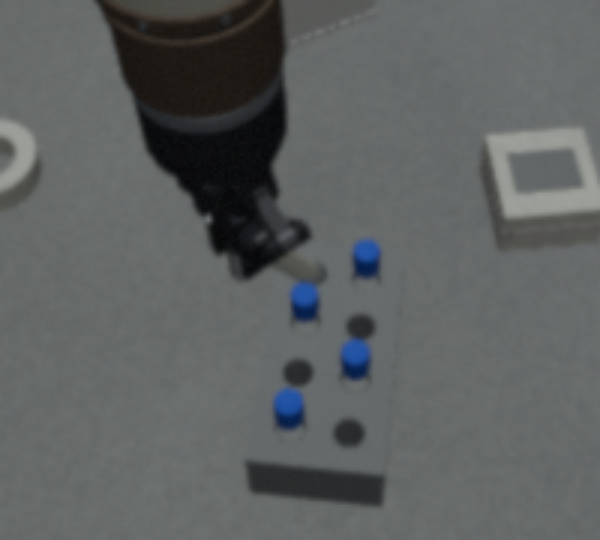

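The tube has tilted (crop (250,240) to (320,272)). I lift it clear and measure the tilt.

{"method": "send_rows", "body": {"steps": [[[0,0,-0.8,0,0],[0,0,-1.5,0,0],[0,0,-2.5,0,0],[0,0,-2.5,0,0],[0,0,-2.5,0,0],[0,0,-1.5,0,0],[0,0,-0.5,0,0],[0,0,0,0,0],[0,0,0,0,0]]]}}

```text
clock: 11.67
position: [448.2, -244.5, 251.0]
ee_rot: [-0.2, 0.98, 0.001, -0.002]
contact_force: [-0.0, -0.5, -0.5]
gripper_width: 16.3
```

```bash
cat >> h.py <<'E'
YAW=np.deg2rad(22.4); RX=np.array([np.cos(YAW),np.sin(YAW),0]); RZ=np.array([-.4226*RX[0],-.4226*RX[1],.9063])
W=np.array([695.5,161.3,250.]); AIM=W-100*np.array([.9063*RX[0],.9063*RX[1],.4226])
def axis(n,save=None):
    "points of tube hanging below the fingers: fit a line (surface)"
    p,r,s=pose(); im,d,K,k,M=shot(n); P=cloud(d,K,k,M)
    if save: cv2.imwrite(save,im)
    g=p+0; D=np.linalg.norm(P[...,:2]-g[:2],axis=2)
    m=(D<90)&(P[...,2]<p[2]-3)&(P[...,2]>p[2]-110)&(P[...,2]>140*0+p[2]-110)
    m=(m).astype(np.uint8); nn,l,st,c=cv2.connectedComponentsWithStats(m)
    for i in range(1,nn):
        if st[i,4]<25: continue
        q=P[l==i]; cc=np.median(q,0); q=q[np.linalg.norm(q-cc,axis=1)<70]; cc=q.mean(0); U,S,V=np.linalg.svd(q-cc); a=V[0]*np.sign(V[0][2])
        print(n,c[i].round(),st[i,4],'c',cc.round(1),'axis',a.round(3),'S',(S/np.sqrt(len(q))).round(1),'zmin',q[:,2].min().round(1),'ang to RZ',np.degrees(np.arccos(min(1,a@RZ))).round(1))
E
python3 - <<'E'
from h import *
print(AIM)
go([464,-239,248])
for n in('side','scene','wrist'): axis(n,f'pics/t_{n}.png')
E
```

```text
[611.70839297 126.76359179 207.74      ]
t 11.67 p [ 448.2 -244.5  251. ] F [-0.  -0.5 -0.5] w 16.3 -> tool cm [-1.67 -0.11  0.29] xaxis [-0.92  -0.391  0.003] z [-0.004  0.001 -1.   ]
side [284. 256.] 230 c [ 479.3 -237.   208.2] axis [-0.323 -0.163  0.932] S [23.2  4.5  1.7] zmin 166.4 ang to RZ 4.2
wrist [319. 269.] 415 c [ 465.6 -236.6  217.8] axis [-0.338 -0.161  0.927] S [22.9  4.1  1.3] zmin 164.7 ang to RZ 3.3
```

The tilt is within 3–4° of the wanted axis in both views. I compute the tube's middle and head for the aim.

{"method": "send_rows", "body": {"steps": [[[-1,1,0,0,0],[-2,2,0,0,0],[-2.5,2.5,0,0,0],[-2.5,2.5,0,0,0],[-2.5,2.5,0,0,0],[-2.5,2.5,0,0,0],[-2.5,2.5,0,0,0],[-2.5,2.5,0,0,0],[-2.5,2.5,0,0,0],[-1,1,0,0,0]]]}}

```text
clock: 12.65
position: [560.3, 46.4, 235.2]
ee_rot: [-0.195, 0.981, 0.002, -0.017]
contact_force: [-0.5, 0.4, 0.1]
gripper_width: 16.1
```

{"method": "send_rows", "body": {"steps": [[[0,0,0,0,0],[0,0,0,0,0],[0,0,0,0,0]]]}}

```text
clock: 12.9
position: [559.7, 49.1, 230.9]
ee_rot: [-0.198, 0.98, 0.002, -0.021]
contact_force: [-0.6, 0.1, 0.1]
gripper_width: 16.3
```

```bash
sed -i "s/        print(n,c\[i\]/        w=M[:3,3]-cc; w-=a*(w@a); w\/=np.linalg.norm(w); ax=cc-6.5*w; b=np.percentile((q-ax)@a,1); mid=ax+a*(b+62.5-1); r_=r.inv().apply(AIM-mid)\/10; print('  MID',mid.round(1),'grasp-mid',(p+[0,0,19]-mid).round(1),'need tool cm',r_.round(2))\n&/" h.py
python3 - <<'E'
from h import *
go([594,118,234])
for n in('side','scene','wrist'): axis(n,f'pics/t2_{n}.png')
E
```

```text
t 12.9 p [559.7  49.1 230.9] F [-0.6  0.1  0.1] w 16.3 -> tool cm [-5.81  5.03 -0.48] xaxis [-0.921 -0.388  0.04 ] z [-0.042 -0.005 -0.999]
  MID [581.5  59.  205. ] grasp-mid [-21.7  -9.9  44.9] need tool cm [-5.4   5.08 -0.43]
side [305. 149.] 174 c [587.6  55.7 186. ] axis [-0.296 -0.166  0.941] S [24.   4.7  2.1] zmin 137.6 ang to RZ 5.8
  MID [579.7  56.6 207.2] grasp-mid [-20.1  -8.1  43.1] need tool cm [-5.66  5.24 -0.22]
wrist [319. 269.] 417 c [576.   55.8 198.5] axis [-0.304 -0.155  0.94 ] S [22.9  4.1  1.3] zmin 146.0 ang to RZ 5.3
```

{"method": "send_rows", "body": {"steps": [[[-1,1,-0.2,0,0],[-1.2,1.1,-0.2,0,0],[-1.2,1.1,-0.2,0,0],[-1,0.9,-0.2,0,0],[-0.5,0.5,-0.1,0,0],[0,0,0,0,0],[0,0,0,0,0],[0,0,0,0,0]]]}}

```text
clock: 13.72
position: [590.3, 112.4, 241.9]
ee_rot: [-0.195, 0.981, 0.002, -0.019]
contact_force: [-0.5, 0.5, -1.5]
gripper_width: 16.0
```

Run:
```python
from h import *
go([594,118,234])
for n in('side','scene','wrist'): axis(n,f'pics/t3_{n}.png')
```

```text
t 13.72 p [590.3 112.4 241.9] F [-0.5  0.5 -1.5] w 16.0 -> tool cm [-0.58  0.37  0.77] xaxis [-0.924 -0.382  0.036] z [-0.037 -0.003 -0.999]
  MID [612.8 122.8 214.6] grasp-mid [-22.4 -10.4  46.3] need tool cm [-0.08  0.4   0.69]
side [311. 127.] 172 c [618.4 119.2 196.8] axis [-0.304 -0.159  0.939] S [24.5  4.7  2. ] zmin 150.0 ang to RZ 5.3
  MID [610.2 120.2 218.2] grasp-mid [-20.   -8.2  42.7] need tool cm [-0.43  0.54  1.04]
wrist [319. 269.] 416 c [606.7 119.3 209.2] axis [-0.31  -0.151  0.939] S [22.9  4.2  1.3] zmin 156.7 ang to RZ 5.1
```

{"method": "send_rows", "body": {"steps": [[[-0.15,0.25,0.4,0,0],[-0.05,0.2,0.3,0,0],[0,0,0,0,0],[0,0,0,0,0],[0,0,0,0,0],[0,0,0,0,0]]]}}

```text
clock: 14.37
position: [589.2, 115.8, 234.1]
ee_rot: [-0.193, 0.981, 0.002, -0.019]
contact_force: [0.5, 0.1, 0.3]
gripper_width: 16.1
```

Run:
```python
from h import *
go([594,118,234])
for n in('side','wrist'): axis(n,f'pics/t4_{n}.png')
im,d,K,k,M=shot('side'); P=cloud(d,K,k,M)
cv2.imwrite('pics/f.png',cv2.resize(im[40:250,190:430],None,fx=3,fy=2.8))
m=(P[...,0]>440)&(P[...,0]<600)&(P[...,1]>50)&(P[...,1]<95)&(P[...,2]<110)
print('lid z',np.nanpercentile(P[m][:,2],[5,50,95]).round(1))
print('vel',np.abs(arm.read_state()['joint_vel']).max())
```

```text
t 14.37 p [589.2 115.8 234.1] F [0.5 0.1 0.3] w 16.1 -> tool cm [-0.53  0.02 -0.01] xaxis [-0.924 -0.38   0.037] z [-0.038 -0.004 -0.999]
  MID [611.2 126.  208. ] grasp-mid [-22.  -10.2  45. ] need tool cm [-0.08  0.05  0.03]
side [311. 129.] 168 c [617.2 122.5 189.3] axis [-0.306 -0.152  0.94 ] S [23.8  4.7  2.2] zmin 143.3 ang to RZ 5.2
  MID [609.3 123.8 210.3] grasp-mid [-20.1  -8.   42.8] need tool cm [-0.35  0.18  0.24]
wrist [319. 269.] 414 c [605.6 123.  201.4] axis [-0.309 -0.151  0.939] S [22.9  4.2  1.3] zmin 149.3 ang to RZ 5.1
lid z [-0.7 87.  89.2]
vel 0.0011013414372458934
```

View pics/f.png

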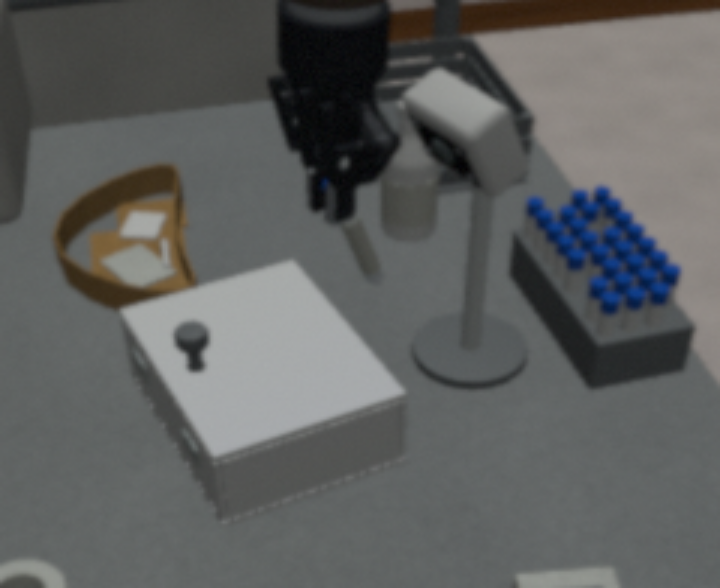

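The lid is shut, and the tube hangs parallel to the window face in front of the reader at crop (358,240), clear of everything. Both views put its middle within about 5 mm of the aim and its axis about 5° off, both inside the limits. I hand in.

```bash
python3 -c "
from bench import job
print(job.job_done())"
```

```text
the job is handed in; nothing more can be done
None
```

I closed the lid and drew the long tube out. I then handed the job in with the gripper still holding the tube, cap up, in front of the reader. No verdict was reported, so success rests on my own last checks, taken at about 14.4 s on the clock.

**Last checks:**
- **Lid:** closed and flat. Its face measured 87 mm against the 88 mm expected. I pressed it shut gently at low force, with one firmer press of about 32 N on the fingertips at the end.
- **Tube position:** its middle was about 1 mm (side camera) and 5 mm (wrist camera) from my estimate of the aim point. The limit is 20 mm. That estimate itself may be off by around 4 mm.
- **Tube angle:** about 5° from the window face's up direction, against a limit of 11°. The arm had drifted a couple of degrees in tilt, and I left it uncorrected.
- **Grip and stillness:** the fingers were closed on the tube at 16 mm and the arm was at rest. The last picture showed the tube clear of the case, rack and reader.
- **Other items:** the short tubes looked in place once the long tube was tilted out of its hole. I did not measure them again afterwards, nor the loose things on the trolley.

The moves cannot tilt the wrist, so I tilted the tube in the fingers by levering its lower end on the rack hole's lip.

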